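# Hold the inspection cover over the gearbox for bolting

## Robot

A 6-joint arm with a two-finger parallel gripper is mounted at the origin on the work surface. World frame = base frame: x ahead of the robot, y to its left, z up, the work surface at z = 0. Lengths are in m, angles in degrees, forces in N, time in s.
With the tool pointing down it reaches from about 0.3 to 0.825 m from the base axis. Payload 5.4 kg.
Tool frame: the origin (TCP) lies midway between the tips of the shut fingers; the grasp point (between the pads) lies 19 mm behind it; x points along the fingers, y is the direction in which the jaws open and shut, and the axes are right-handed (so a half turn about x gives the same grasp; the last joint's range is limited). The gripper opens to 92 mm and grips with 3 to 60 N. Pads are 20 mm wide; open, the fingers measure 128 mm over their backs; the gripper's body (75 mm by 189 mm) begins 69 mm behind the grasp point.
Start: joints at [59.754, 9.076, 91.501, -0, 79.423, -12.038], TCP at [0.18, 0.546, 0.215] pointing down, gripper open.
Joint ranges: [-166.64, 166.64], [-54.1, 131.32], [10.49, 154.53], [-73.88, 253.88], [9.74, 151.15], [-171.62, 171.62]. Speed limits (degrees/s): [147.25, 147.25, 180, 180, 180, 180].

## Interface

Orientations are given as a 3x3 rotation matrix whose columns are the frame's x, y, z axes.
In Python, from workcell import manip gives the robot as it stands.
- The arm moves only by the tool move_arm, never from a script. Its arguments are lists of equal length, an entry for each row: "angular": the turn, a rotation vector about the tool's x, y, z in rad, a list of three; "xyz": the shift along the tool's x, y, z in m, a list of three; "fingers": the opening, from 0 (shut) to 1 (fully open). In form: {"angular": [[ax, ay, az], ...], "xyz": [[tx, ty, tz], ...], "fingers": [fingers, ...]}. A call has 1 to 12 rows; each row is the pose to reach, as a shift and turn from the pose measured when the call began, along the tool's axes at that moment; what a row does not reach only later rows make up. A row lasts 1/12 s, in which the tool goes at most 41.7 mm and 7.16 degrees, less where a joint would pass 70% of its speed; a pose out of reach is approached as far as the arm can. A call with a gripper value outside its range is refused whole. The fingers move at their own pace and stop on an object; "newtons" is the grip in N (left out, the last holds). Time passes only in rows, so rows that repeat a pose let the fingers close. It gives the time, the measured TCP pose, the force and the opening at its end, in the units of the state.
- manip.sense(): the state, without advancing time (a new reading comes with each control period).
- manip.grab_frame(name): name is "side" or "top" or "wrist"; returns a dict with "pixels" (384x512x3 uint8, red, green, blue), "z_map" (384x512 float32, m along the optical axis (not along the pixel's ray), 0 where there is no reading), "fx", "fy", "cx", "cy" (pixels), "k1" (the pictures are not rectified: a ray, as slopes to the right and down, at radius r is drawn at 1 + k1 r^2 times it, then the intrinsics apply), "rvec" (rotation vector, rad) and "tvec" (3), from world to camera coordinates, as OpenCV has them; the wrist camera has in their place "tool_from_camera" (4x4, takes a point from camera to tool coordinates, whose origin is the TCP and whose axes are the tool frame's). Camera axes: x right, y down, z forward; pixel columns grow to the right and rows downward; lengths in m; the calibration is good to about 2 mm. A picture is of the moment at which its call begins: read the wrist's pose just before it.
- manip.job_done(): hands the job in, once; it reports no verdict.
The state is a dict: "time_s": time; "joint_positions": joint angles; "qd": joint speeds; "tau": joint torques, N m; "position": TCP position; "orientation": TCP orientation; "force": force on the tool from outside, world axes, zero at the start; "ft_torque": the same for the moment, N m; "gripper_width": finger opening in m.
Only numpy, scipy, OpenCV 4.12 (cv2) and the standard library are available. Lean on these libraries where they do the work, as an engineer would, in place of code of your own. Each camera call takes 0.05 s, during which the arm holds its last target. There are 200 camera calls.

## Task

Pick up the inspection cover from the plywood board and hold it level and still over the open top of the gearbox, about 15 mm above the gasket, the right way round so that every hole in it lines up with its threaded hole below, so that I can start the bolts by hand. The gasket is only laid in place, so never let the cover touch the gearbox, and leave the other things on the bench where they lie. Finish while still holding the cover there: do not put it down or let go.

Things in the scene. Friction and masses are not known exactly. Their poses are not given: they have to be found in the camera images.
- cover: Loose inspection cover: aluminium plate 180 (x) x 130 (y) x 6 mm, 0.4 to 0.65 kg, lying right side up on the plywood board, pull handle on top. Origin: centre of its underside; x along the long side towards the breather, z up. Six plain 11 mm holes: corners at x = +-78, y = +-53 mm and a middle pair at x = +26, y = +-53 mm, nearer the breather end.
- cover_handle (a point): Middle of the bar of the cover's steel pull handle, on its axis, 42 mm above the cover's origin. Round bar 12 mm thick along the cover's x, on two legs at x = -48 and +48 mm (84 mm free between them, 30 mm free under the bar). The cover balances within 3 mm of here, on the breather side.
- cover_breather (a point): Top of the cover's dark round breather cap, 26 mm across, 34 mm above the cover's underside, at x = +71 mm, y = 0 of the cover.
- cover_hole0 (a point): Corner hole of the cover, its centre at the underside, at x = +78, y = +53 mm of the cover.
- cover_hole2 (a point): Opposite corner hole of the cover, its centre at the underside, at x = -78, y = -53 mm of the cover.
- gearbox: Gear reducer, green cast housing fixed to the bench, foot 210 x 200 mm, 120 mm high. Origin: centre of its foot on the bench; z up, x towards the end with the input shaft (25 mm thick, 50 mm above the bench, reaching to x = 157 mm). The cover fits only with its breather end over this shaft end, i.e. with the two x axes the same way.
- gearbox_face (a point): Centre of the gearbox's level top face, 184 (x) x 134 (y) mm, at the top of the loose gasket on it, 120 mm above the bench: the highest part. Open port 118 x 72 mm in the middle. Six threaded 9 mm holes in the cover's pattern: corners at x = +-78, y = +-53 mm, middle pair at x = +26, y = +-53 mm, nearer the shaft end.
- gearbox_hole0 (a point): Threaded hole that belongs under the cover's hole 0, its centre at the gasket's top, at x = +78, y = +53 mm of the gearbox.
- gearbox_hole2 (a point): Threaded hole that belongs under the cover's hole 2, its centre at the gasket's top, at x = -78, y = -53 mm of the gearbox.
- board: Plywood board 250 x 200 x 12 mm, fixed on the bench, that the cover lies on. Origin: centre of its underside.
- bolt_tray: Grey open tray of bolts, 130 x 90 x 32 mm, to be left alone. Origin: centre of its underside.
- ear_defenders: Black ear defenders lying on the bench, about 190 (y) x 170 mm (x), 75 mm high, to be left alone. Origin: on the bench, midway between the ear cups; the headband reaches 138 mm towards its x.
- sanding_disc: Dark red round sanding disc, 125 mm across, 5 mm thick, to be left alone. Origin: centre of its underside.
- spanner: Steel spanner, about 180 mm long and under 15 mm high, lying along its x, to be left alone. Origin: on the bench beneath it, near its middle.
Not all that is in view belongs to the job. Of the things like the cover, leave any that is green or purple; of the rest the larger one is meant.

How it is judged (in metres and radians):
On the way:
1. the cover is lifted clear of the board, held in the gripper (z of cover in the frame of board above 0.05 m and contact force between cover and the fingers above 2 N), for 0.2 s.
At the end, for the whole second after the job is handed in: The fingers alone hold the cover at rest over the gearbox: corner holes 0 and 2 within 3.5 mm sideways of their threaded holes (so the right way round), undersides 8 to 24 mm above the gasket, plate right side up and level within 4 degrees, touching neither gearbox nor board (horizontal distance between cover_hole0 and gearbox_hole0 below 0.0035 m and horizontal distance between cover_hole2 and gearbox_hole2 below 0.0035 m and z of cover_hole0 in the frame of gearbox between 0.128 and 0.144 m and z of cover_hole2 in the frame of gearbox between 0.128 and 0.144 m and angle between cover's own z axis and vertical below 0.07 rad and z of cover_handle in the frame of gearbox above 0.15 m and contact force between cover and the fingers above 2 N and contact force between cover and gearbox below 0.2 N and contact force between cover and board below 0.2 N and linear speed of cover below 0.01 m/s and angular speed of cover below 0.06 rad/s); the arm keeps its last pose, push and grip.
It fails at once if the cover touches the gearbox or its gasket (contact force between cover and gearbox above 1 N).
It fails at once if a bystander on the bench is moved by more than 20 mm (distance of any of bolt_tray, ear_defenders, sanding_disc, spanner from where it was at the start of the episode above 0.02 m).
It also fails if it takes over 53 s, if anything falls off the work surface, if the arm or the gripper's body presses on something with over 40 N, if the wrist force passes 120 N, or if a joint passes its speed limit or range.

## Working session

There is one attempt and no reset: what is moved stays moved. The work goes in short steps, Python scripts to look and compute and a tool call to move; the robot and the scene stay as the last step left them, time stands still between calls to the robot, and variables do not carry over. Pictures are saved under pics/ and viewed, about 8 in all and at most 12, crops included, and the job is handed in when it is done.

Besides the shell and the picture viewer there is one more tool, called as a command line: name --argument value ..., lists and objects as JSON in quotes. move_arm: Moves the arm, as the interface text tells. Its arguments: {"type":"object","properties":{"angular":{"type":"array"},"xyz":{"type":"array"},"fingers":{"type":"array"},"newtons":{"type":"number"}},"required":["angular","xyz","fingers"]}

```bash
mkdir -p pics; cat > h.py <<'E'
import numpy as np,cv2
from workcell import manip
def grab(n):
    s=manip.sense(); f=manip.grab_frame(n); f['n']=n
    if 'rvec' in f:
        R=cv2.Rodrigues(np.array(f['rvec'],float))[0]; t=np.array(f['tvec'],float).ravel()
        f['Rwc']=R.T; f['o']=-R.T@t
    else:
        T=np.eye(4);T[:3,:3]=np.array(s['orientation']);T[:3,3]=s['position']
        M=T@np.array(f['tool_from_camera']); f['Rwc']=M[:3,:3]; f['o']=M[:3,3]
    f['K']=np.array([[f['fx'],0,f['cx']],[0,f['fy'],f['cy']],[0,0,1.]])
    f['D']=np.array([f['k1'],0,0,0,0.])
    return f
def rays(f,uv):
    p=cv2.undistortPoints(np.asarray(uv,float).reshape(-1,1,2),f['K'],f['D']).reshape(-1,2)
    return np.c_[p,np.ones(len(p))]@f['Rwc'].T
def onplane(f,uv,z):
    d=rays(f,uv); return f['o']+d*((z-f['o'][2])/d[:,2])[:,None]
def cloud(f):
    h,w=f['z_map'].shape; v,u=np.mgrid[:h,:w]
    return (f['o']+rays(f,np.c_[u.ravel(),v.ravel()])*f['z_map'].reshape(-1,1)).reshape(h,w,3)
def proj(f,P):
    R=f['Rwc'].T
    return cv2.projectPoints(np.asarray(P,float).reshape(-1,1,3),cv2.Rodrigues(R)[0],-R@f['o'],f['K'],f['D'])[0].reshape(-1,2)
def save(f,name,crop=None,s=1):
    im=f['pixels'][...,::-1]
    if crop: im=im[crop[1]:crop[3],crop[0]:crop[2]]
    cv2.imwrite('pics/'+name,cv2.resize(im,None,fx=s,fy=s,interpolation=cv2.INTER_CUBIC))
E
python3 - <<'E'
from h import *
import pickle
for n in ['top','side','wrist']:
    f=grab(n); save(f,n+'0.png',s=1.5); pickle.dump(f,open(n+'0.pkl','wb')); print(n,f['o'],f['Rwc'][:,2],f['fx'],f['k1'])
print(manip.sense())
E
```

```text
top [0.38537193 0.00999701 1.78304322] [ 0.06680101 -0.00674857 -0.99774349] 473.2430329481324 -0.09013298359042393
side [-0.01239943 -1.00639595  0.76930166] [ 0.40177086  0.76660092 -0.5009024 ] 411.4595624416917 -0.10648705777295372
wrist [0.10222474 0.57129426 0.38418383] [ 0.27012645 -0.09038157 -0.95857335] 293.3252169271077 -0.05061989017604447
{'time_s': 0.15, 'joint_positions': array([ 5.97550989e+01,  9.10324294e+00,  9.15539015e+01, -3.63307493e-03,
        7.94229737e+01, -1.20374303e+01]), 'qd': array([-0.01119332, -0.18606321, -0.32562464, -0.02472015, -0.10750282,
        0.05242182]), 'tau': array([ 3.82693061e-04, -3.85913265e+01, -3.22435999e+01,  7.00502470e-02,
        3.50828120e-02, -8.66439336e-05]), 'position': array([0.17945504, 0.5457796 , 0.21387086]), 'orientation': array([[-6.50485173e-04,  3.12447236e-01,  9.49934893e-01],
       [-1.23938193e-03,  9.49934113e-01, -3.12447828e-01],
       [-9.99999020e-01, -1.38057482e-03, -2.30676596e-04]]), 'force': array([ 1.3228696 ,  0.72419896, -0.55611885]), 'ft_torque': array([-0.00272664, -0.00866169,  0.00395321]), 'gripper_width': 0.09174525566428847}
```

View pics/top0.png

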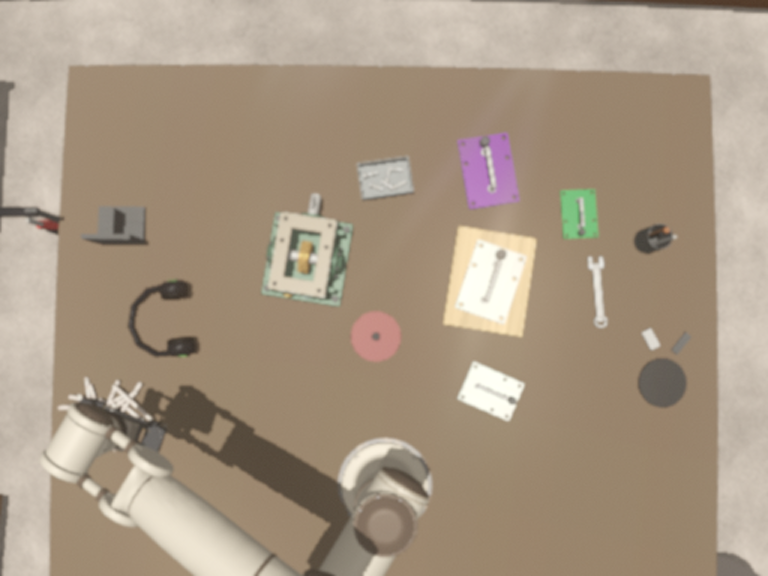

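View pics/side0.png

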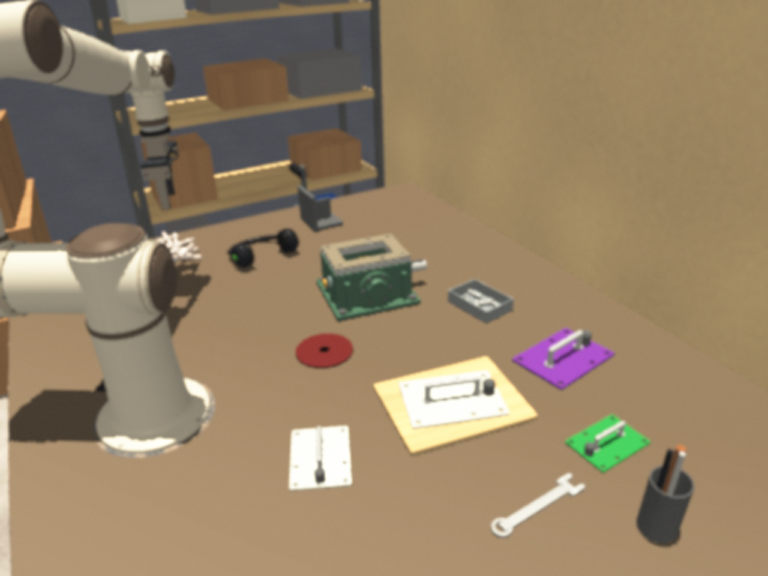

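Top view (768x576 scale): the cover, white on plywood, is centred near (492,282) with its breather at (500,255). The gearbox gasket is near (305,255), with the shaft at (315,203) pointing away from the robot. The smaller white decoy is at (491,390). Next I measure both.

```bash
cat > m1.py <<'E'
from h import *
import pickle
f=pickle.load(open('top0.pkl','rb')); C=cloud(f); im=f['pixels'].astype(int); h,w=im.shape[:2]
v,u=np.mgrid[:h,:w]
def rect(m,z,name):
    m=cv2.morphologyEx(m.astype(np.uint8),cv2.MORPH_CLOSE,np.ones((5,5)))
    cs=cv2.findContours(m,cv2.RETR_EXTERNAL,cv2.CHAIN_APPROX_NONE)[0]; c=max(cs,key=cv2.contourArea).reshape(-1,2)
    P=onplane(f,c,z)[:,:2]; r=cv2.minAreaRect((P*1000).astype(np.float32)); print(name,r); return r
box=lambda a,b,c,d:(u>a)&(u<c)&(v>b)&(v<d)
sat=im.max(2)-im.min(2)
b=box(290,145,365,230)
print(im[200,318],im[180,305],im[160,203],im[150,190])
rect(b&(sat<28)&(im.min(2)>150),0.018,'cover')
rect(b&(C[...,2]>0.006)&(C[...,2]<.1),0.012,'board')
b2=box(165,120,245,215)
rect(b2&(C[...,2]>0.11),0.12,'face depth')
rect(b2&(im.min(2)>150),0.12,'face col')
k=box(325,160,340,178)&(im.max(2)<130); print('breather',onplane(f,[[u[k].mean(),v[k].mean()]],.046))
k=b&(C[...,2]>.04)&(C[...,2]<.1); print('tall',k.sum(),np.median(C[...,2][k]),C[k].mean(0))
k=box(200,125,222,142)&(C[...,2]>.045); print('shaft',C[k].mean(0),k.sum())
print('face z',np.median(C[...,2][b2&(C[...,2]>0.11)]),'plate z',np.median(C[195:205,310:320,2]))
save(f,'topcrop.png',(150,110,380,240),3.4)
E
python3 m1.py
```

```text
[255 255 244] [246 222 180] [183 176 142] [217 205 183]
cover ((509.0115966796875, -260.17108154296875), (128.34922790527344, 179.44766235351562), 71.64366149902344)
board ((510.1534423828125, -264.7281799316406), (314.24365234375, 277.81671142578125), 0.5088503360748291)
face depth ((561.9467163085938, 203.5830078125), (147.5175018310547, 186.81362915039062), 82.9471664428711)
face col ((579.6669311523438, 184.63336181640625), (182.4402618408203, 251.5249481201172), 81.5709228515625)
breather [[nan nan nan]]
tall 130 0.058502787489974284 [ 0.52906084 -0.26426946  0.05682175]
shaft [0.69088667 0.17890866 0.06066076] 79
face z 0.12096395987368458 plate z 0.01925229217073121m1.py:18: RuntimeWarning: Mean of empty slice.
  k=box(325,160,340,178)&(im.max(2)<130); print('breather',onplane(f,[[u[k].mean(),v[k].mean()]],.046))
  ret = ret.dtype.type(ret / rcount)
```

View pics/topcrop.png

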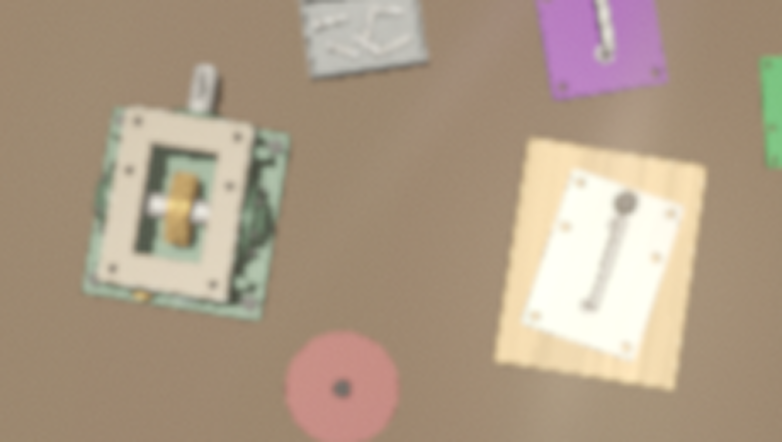

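The crop shows six holes at each site. The gearbox holes (crop px) are at (137,120), (237,137), (212,284) and (112,268), with the middle pair at (128,170) and (230,186). The cover breather is at (626,202), so cover yaw is about -18.5° and gearbox yaw about -7°. Next I'll refine the gearbox from the hole pixels and plan the move to hover.

```bash
cat >> h.py <<'E'
from scipy.spatial.transform import Rotation as Ro
def Rdown(yaw): # tool x down, tool y = object's y at yaw(deg)
    a=np.radians(yaw); x=np.array([0,0,-1.]); y=np.array([-np.sin(a),np.cos(a),0]); return np.c_[x,y,np.cross(x,y)]
def rel(p,yaw):
    s=manip.sense(); R=np.array(s['orientation']); 
    print('xyz',np.round(R.T@(np.array(p)-s['position']),4),'ang',np.round(Ro.from_matrix(R.T@Rdown(yaw)).as_rotvec(),4))
PAT=np.array([[78,53],[78,-53],[-78,-53],[-78,53],[26,53],[26,-53]])/1e3
def fit2(P,Q=PAT): # yaw,t with P=R Q+t
    q=Q-Q.mean(0); p=P-P.mean(0)
    a=np.arctan2((q[:,0]*p[:,1]-q[:,1]*p[:,0]).sum(),(q*p).sum()); R=np.array([[np.cos(a),-np.sin(a)],[np.sin(a),np.cos(a)]])
    t=P.mean(0)-R@Q.mean(0); return np.degrees(a),t,np.linalg.norm(P-Q@R.T-t,axis=1)
E
python3 - <<'E'
from h import *; import pickle
f=pickle.load(open('top0.pkl','rb'))
g=np.array([[137,120],[237,137],[212,284],[112,268],[128,170],[230,186]])/3.4+[150,110]-.35
c=np.array([[580,183],[671,214],[627,346],[534,316],[566,227],[656,257]])/3.4+[150,110]-.35
print(fit2(onplane(f,g,.12)[:,:2])); print(fit2(onplane(f,c,.018)[:,:2]))
rel([.509,-.26,.25],-18.4)
E
```

```text
(np.float64(-8.426636092884216), array([0.56053973, 0.20105439]), array([0.00080405, 0.000358  , 0.00045909, 0.00034579, 0.00082317,
       0.00115881]))
(np.float64(-18.185520474319617), array([ 0.50885755, -0.26099685]), array([0.00070227, 0.00075455, 0.00119332, 0.00164607, 0.00082939,
       0.00086465]))
xyz [-0.0353 -0.6625  0.5648] ang [ 0.0034 -0.0002  0.0014]
```

move_arm --angular '[[0,0,0],[0,0,0],[0,0,0],[0,0,0],[0,0,0],[0,0,0],[0,0,0],[0,0,0],[0,0,0],[0,0,0],[0,0,0],[0,0,0]]' --xyz '[[-0.03,-0.025,0.021],[-0.035,-0.05,0.043],[-0.035,-0.08,0.068],[-0.035,-0.11,0.094],[-0.035,-0.14,0.119],[-0.035,-0.17,0.145],[-0.035,-0.2,0.17],[-0.035,-0.23,0.196],[-0.035,-0.26,0.222],[-0.035,-0.29,0.247],[-0.035,-0.32,0.273],[-0.035,-0.35,0.298]]' --fingers '[1,1,1,1,1,1,1,1,1,1,1,1]'

```text
time_s: 1.15
position: [0.3533, 0.1184, 0.2492]
orientation: [[-0.0, 0.312, 0.95], [-0.001, 0.95, -0.312], [-1.0, -0.001, 0.0]]
force: [1.4, -0.3, 0.5]
gripper_width: 0.0918
```

```bash
python3 - <<'E'
from h import *
f=grab('wrist'); save(f,'w1.png',s=1.5); print(manip.sense()['position']); rel([.509,-.26,.25],-18.4); print(proj(f,[[.5605,.201,.12]]))
import pickle; pickle.dump(f,open('w1.pkl','wb'))
E
```

```text
[0.35589349 0.11211641 0.24926782]
xyz [ 0.0017 -0.3035  0.2642] ang [-0.0047  0.0029  0.0054]
[[371.59966782 316.59199991]]
```

move_arm --angular '[[0,0,0],[0,0,0],[0,0,0],[0,0,0],[0,0,0],[0,0,0],[0,0,0],[0,0,0],[0,0,0],[0,0,0],[0,0,0],[0,0,0]]' --xyz '[[0,-0.03,0.026],[0,-0.06,0.052],[0,-0.09,0.078],[0,-0.12,0.104],[0,-0.15,0.13],[0,-0.18,0.157],[0,-0.21,0.183],[0,-0.24,0.209],[0,-0.27,0.235],[0,-0.29,0.252],[0.002,-0.3035,0.264],[0.002,-0.3035,0.264]]' --fingers '[1,1,1,1,1,1,1,1,1,1,1,1]'

```text
time_s: 2.2
position: [0.5091, -0.2625, 0.2483]
orientation: [[-0.0, 0.323, 0.946], [-0.006, 0.946, -0.323], [-1.0, -0.006, 0.002]]
force: [0.9, -1.3, -1.0]
gripper_width: 0.0923
```

```bash
python3 - <<'E'
from h import *
f=grab('wrist'); save(f,'w2.png',s=1.5); print(manip.sense()['position'],manip.sense()['orientation'])
import pickle; pickle.dump(f,open('w2.pkl','wb'))
E
```

```text
[ 0.50872271 -0.26059301  0.24857549] [[-5.37959911e-04  3.21761599e-01  9.46820566e-01]
 [-4.71782663e-03  9.46809349e-01 -3.21760468e-01]
 [-9.99988726e-01 -4.64002951e-03  1.00866997e-03]]
```

View pics/w2.png

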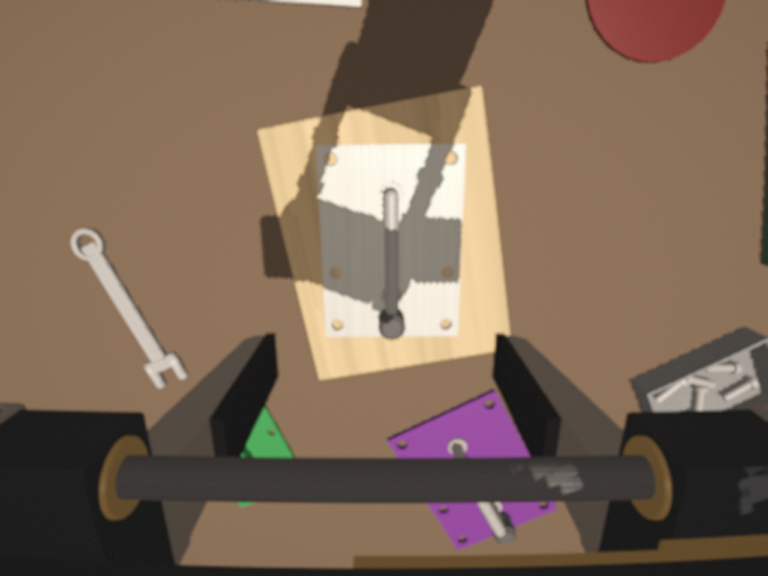

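Wrist view: the cover lies centred and aligned between the jaws. Its holes (1.5x px) are at (446,324), (337,324), (330,159) and (451,158), with the middle pair at (447,271) and (335,272). The bar runs from (390,188) to (391,320).

```bash
python3 - <<'E'
from h import *; import pickle
f=pickle.load(open('w2.pkl','rb'))
c=np.array([[446,324],[337,324],[330,159],[451,158],[447,271],[335,272]])/1.5-.17
y,t,r=fit2(onplane(f,c,.018)[:,:2]); print(y,t,r)
C=cloud(f); k=(C[...,2]>.05)&(C[...,2]<.075)&(np.hypot(C[...,0]-t[0],C[...,1]-t[1])<.045)
P=C[k]; print(k.sum(),P.mean(0),P[:,2].max()); q=P[:,:2]-P[:,:2].mean(0); v=np.linalg.svd(q,full_matrices=False)[2][0]; print('bar yaw',np.degrees(np.arctan2(v[1],v[0])))
rel([t[0],t[1],.12],y); rel([t[0],t[1],.035],y)
E
```

```text
-18.364782033486023 [ 0.50849506 -0.25787209] [0.00061633 0.00019783 0.00064388 0.00064083 0.00097589 0.00069298]
693 [ 0.50751377 -0.2578272   0.05895875] 0.06263900023450947
bar yaw -18.617814285127036
xyz [ 0.1286  0.0031 -0.0012] ang [-0.0071  0.001   0.0046]
xyz [ 0.2136  0.0035 -0.0013] ang [-0.0071  0.001   0.0046]
```

move_arm --angular '[[-0.004,0.001,0.005],[-0.004,0.001,0.005],[-0.004,0.001,0.005],[-0.004,0.001,0.005],[-0.004,0.001,0.005],[-0.004,0.001,0.005],[-0.004,0.001,0.005],[-0.004,0.001,0.005],[-0.004,0.001,0.005],[-0.004,0.001,0.005],[-0.004,0.001,0.005],[-0.004,0.001,0.005]]' --xyz '[[0.02,0.002,0],[0.045,0.003,0],[0.07,0.003,0],[0.095,0.003,0],[0.12,0.003,0],[0.14,0.003,0],[0.16,0.003,0],[0.175,0.003,0],[0.19,0.003,0],[0.2,0.003,0],[0.208,0.003,0],[0.211,0.003,0]]' --fingers '[1,1,1,1,1,1,1,1,1,1,1,1]'

```text
time_s: 3.25
position: [0.509, -0.2575, 0.0366]
orientation: [[-0.001, 0.317, 0.948], [0.002, 0.948, -0.317], [-1.0, 0.001, -0.002]]
force: [0.5, 0.0, 0.1]
gripper_width: 0.092
```

```bash
python3 - <<'E'
from h import *
rel([.5085,-.2578,.036],-18.4); s=manip.sense(); print(s['position'],s['force'])
E
```

```text
xyz [ 0.0006 -0.0004 -0.0004] ang [-0.0018 -0.0016 -0.0011]
[ 0.50904383 -0.25752861  0.03663666] [0.46792596 0.0407868  0.10699568]
```

move_arm --angular '[[0,0,0],[0,0,0],[0,0,0],[0,0,0],[0,0,0],[0,0,0],[0,0,0],[0,0,0],[0,0,0],[0,0,0],[0,0,0],[0,0,0]]' --xyz '[[0,0,0],[0,0,0],[0,0,0],[0,0,0],[0,0,0],[0,0,0],[0,0,0],[0,0,0],[0,0,0],[0,0,0],[0,0,0],[0,0,0]]' --fingers '[0,0,0,0,0,0,0,0,0,0,0,0]' --newtons 50

```text
time_s: 4.25
position: [0.509, -0.2575, 0.0366]
orientation: [[-0.001, 0.317, 0.948], [0.002, 0.948, -0.317], [-1.0, 0.001, -0.002]]
force: [-0.7, -0.5, 0.3]
gripper_width: 0.014
```

move_arm --angular '[[0,0,0],[0,0,0],[0,0,0],[0,0,0],[0,0,0],[0,0,0],[0,0,0],[0,0,0],[0,0,0],[0,0,0],[0,0,0],[0,0,0]]' --xyz '[[-0.005,0,0],[-0.012,0,0],[-0.025,0,0],[-0.045,0,0],[-0.07,0,0],[-0.095,0,0],[-0.12,0,0],[-0.145,0,0],[-0.17,0,0],[-0.195,0,0],[-0.215,0,0],[-0.22,0,0]]' --fingers '[0,0,0,0,0,0,0,0,0,0,0,0]'

```text
time_s: 5.25
position: [0.5106, -0.2588, 0.2617]
orientation: [[0.005, 0.317, 0.948], [-0.003, 0.948, -0.317], [-1.0, -0.001, 0.005]]
force: [0.4, 0.1, -5.6]
gripper_width: 0.0103
```

```bash
python3 - <<'E'
from h import *
rel([.5605,.201,.26],-8); s=manip.sense(); print(s['position'],s['force'],s['gripper_width'])
E
```

```text
xyz [ 0.0006  0.4519 -0.0985] ang [-0.1832  0.0051  0.0019]
[ 0.51059903 -0.25880509  0.26173467] [ 0.38343119  0.0635172  -5.56658596] 0.01032829014093561
```

move_arm --angular '[[-0.01,0,0],[-0.03,0,0],[-0.05,0,0],[-0.07,0,0],[-0.09,0,0],[-0.11,0,0],[-0.13,0,0],[-0.15,0,0],[-0.165,0,0],[-0.175,0.002,0],[-0.18,0.002,0],[-0.18,0.002,0]]' --xyz '[[0,0.006,-0.001],[0,0.02,-0.004],[0,0.045,-0.01],[0,0.075,-0.016],[0,0.105,-0.023],[0,0.135,-0.029],[0,0.165,-0.036],[0,0.19,-0.041],[0,0.215,-0.047],[0,0.235,-0.051],[0,0.247,-0.054],[0,0.25,-0.055]]' --fingers '[0,0,0,0,0,0,0,0,0,0,0,0]'

```text
time_s: 6.25
position: [0.5366, -0.0013, 0.2594]
orientation: [[-0.001, 0.139, 0.99], [-0.001, 0.99, -0.139], [-1.0, -0.001, -0.0]]
force: [0.7, 0.1, -6.2]
gripper_width: 0.0109
```

```bash
python3 - <<'E'
from h import *; import pickle
for i in range(3): f=grab('wrist')
save(f,'w3.png',s=1.5); print(manip.sense()['position'],proj(f,[[.5605,.201,.12]])*1.5)
pickle.dump(f,open('w3.pkl','wb')); rel([.5605,.201,.26],-8)
f=grab('top'); pickle.dump(f,open('top1.pkl','wb'))
E
```

```text
[ 0.53726131 -0.00462515  0.2603413 ] [[663.47971039 265.03123559]]
xyz [-0.0003  0.2068 -0.0062] ang [-0.003   0.0017  0.0029]
```

View pics/w3.png

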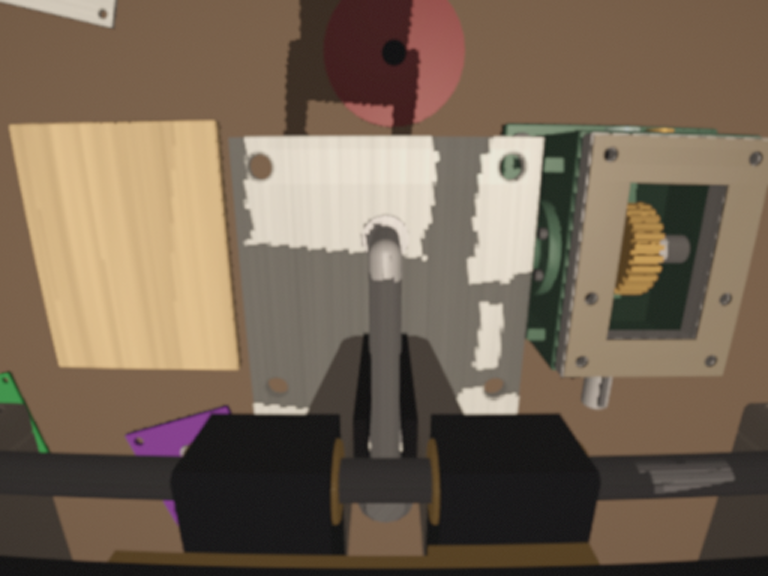

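Wrist view: the cover is held with its holes at (260,166), (513,166), (277,386) and (494,386). The gearbox holes are clear at (711,361), (582,361), (611,154) and (756,158), with the middle pair at (726,298) and (591,298). I'll measure both in this one camera.

```bash
cat > m3.py <<'E'
from h import *; import pickle
f=pickle.load(open('w3.pkl','rb'))
g=np.array([[711,361],[582,361],[611,154],[756,158],[726,298],[591,298]])/1.5-.17
gy,gt,r=fit2(onplane(f,g,.12)[:,:2]); print('gear',gy,gt,r.round(4))
c=np.array([[260,166],[513,166],[494,386],[277,386]])/1.5-.17; I=[2,3,4,5]
C=cloud(f); 
m=cv2.fillPoly(np.zeros((384,512),np.uint8),[np.array([[170,100],[240,100],[235,235],[180,235]])],1)>0
def fitp(m):
    P=C[m&(f['z_map']>0)]; 
    for _ in range(4):
        A=np.c_[P[:,:2],np.ones(len(P))]; a=np.linalg.lstsq(A,P[:,2],rcond=None)[0]; e=P[:,2]-A@a; P=P[abs(e)<max(.003,2*abs(e).std()*0.7)]
    return a,len(P)
a,n=fitp(m); print('cover plane slopes deg',np.degrees(a[:2]),n)
zt=manip.sense()['position'][2]-.0186
for z in (zt-.003,zt,zt+.003):
    y,t,r=fit2(onplane(f,c,z)[:,:2],PAT[I]); print(z,'cover',y,t,r.round(4))
P=a@[t[0],t[1],1]; print('z from depth',P)
print('tcp',manip.sense()['position'])
b=(C[...,2]>.11)&(C[...,2]<.13)&(C[...,0]<.7)&(C[...,1]>.1); print('gear z',np.median(C[b][:,2]),b.sum())
E
python3 m3.py
```

```text
gear -8.365592395017819 [0.5604423 0.2026334] [0.0006 0.0001 0.0001 0.0001 0.0005 0.0004]
cover plane slopes deg [0.2043723  0.32089731] 6852
0.23900364023043535 cover -8.204919249310944 [ 0.53734549 -0.00340599] [0.0004 0.0006 0.0002 0.0003]
0.24200364023043536 cover -8.204919249310914 [ 0.53647947 -0.00328217] [0.001  0.0008 0.0013 0.0009]
0.24500364023043536 cover -8.204919249310935 [ 0.53561345 -0.00315835] [0.0022 0.0019 0.0024 0.0021]
z from depth 0.24135017595664543
tcp [ 0.53743953 -0.00509212  0.26060364]
gear z 0.12018366481418072 13286
```

```bash
python3 - <<'E'
from h import *
s=manip.sense(); R=np.array(s['orientation']); print(R.T@np.array([.5604-.537,.2026+.0034,0.]), s['orientation'])
rel([.5607,.2012,.26],-8.25)
E
```

```text
[-0.00059678  0.20722806 -0.00630358] [[ 0.00174919  0.14302989  0.98971682]
 [-0.00309569  0.98971437 -0.14302406]
 [-0.99999368 -0.00281368  0.00217397]]
xyz [ 0.      0.2075 -0.0065] ang [0.0005 0.0022 0.0028]
```

move_arm --angular '[[0,0,0],[0,0,0],[0,0,0],[0,0,0],[0,0,0],[0,0,0],[0,0,0],[0,0,0],[0,0,0],[0,0.002,0.002],[0,0.002,0.002],[0,0.002,0.002]]' --xyz '[[0,0.005,0],[0,0.017,-0.001],[0,0.037,-0.002],[0,0.06,-0.003],[0,0.085,-0.003],[0,0.11,-0.004],[0,0.135,-0.005],[0,0.16,-0.006],[0,0.18,-0.006],[0,0.195,-0.006],[0,0.204,-0.0065],[0,0.207,-0.0065]]' --fingers '[0,0,0,0,0,0,0,0,0,0,0,0]'

```text
time_s: 7.45
position: [0.5606, 0.2019, 0.2598]
orientation: [[-0.0, 0.142, 0.99], [-0.001, 0.99, -0.142], [-1.0, -0.001, -0.0]]
force: [-0.4, -0.7, -6.1]
gripper_width: 0.0106
```

```bash
python3 - <<'E'
from h import *
for i in range(4): f=grab('wrist')
s=manip.sense(); print(s['position'],s['force'],s['gripper_width']); rel([.5607,.2012,.175],-8.3)
E
```

```text
[0.56068992 0.19974517 0.25994462] [ 0.47128101  0.24497946 -6.23554141] 0.010653921018486074
xyz [ 0.0849  0.0016 -0.0002] ang [0.0003 0.     0.0015]
```

move_arm --angular '[[0,0,0],[0,0,0],[0,0,0],[0,0,0],[0,0,0],[0,0,0],[0,0,0],[0,0,0],[0,0,0],[0,0,0],[0,0,0],[0,0,0]]' --xyz '[[0.004,0.001,0],[0.012,0.0015,0],[0.022,0.0015,0],[0.034,0.0015,0],[0.046,0.0015,0],[0.056,0.0015,0],[0.065,0.0015,0],[0.073,0.0015,0],[0.079,0.0015,0],[0.083,0.0015,0],[0.085,0.0015,0],[0.085,0.0015,0]]' --fingers '[0,0,0,0,0,0,0,0,0,0,0,0]'

```text
time_s: 8.65
position: [0.5608, 0.2011, 0.1747]
orientation: [[-0.0, 0.144, 0.99], [-0.002, 0.99, -0.144], [-1.0, -0.002, -0.0]]
force: [0.7, 0.9, -5.0]
gripper_width: 0.0108
```

```bash
python3 - <<'E'
from h import *; import pickle
for i in range(4): f=grab('wrist')
s=manip.sense(); print(s['position'],s['force'],s['gripper_width']); rel([.5607,.2012,.161],-8.3)
save(f,'w4.png',(100,50,400,290),2.6); pickle.dump(f,open('w4.pkl','wb'))
for n in('top','side'): g=grab(n); pickle.dump(g,open(n+'4.pkl','wb')); c=proj(g,[[.56,.2,.13]])[0]; x,y=c.astype(int); save(g,n+'4.png',(x-75,y-55,x+75,y+55),5)
E
```

```text
[0.56132605 0.20117737 0.17566545] [ 0.16467954 -0.1654296  -6.04555067] 0.010680432705525926
xyz [ 0.0147 -0.0001 -0.0006] ang [0.0004 0.0013 0.0012]
```

View pics/w4.png

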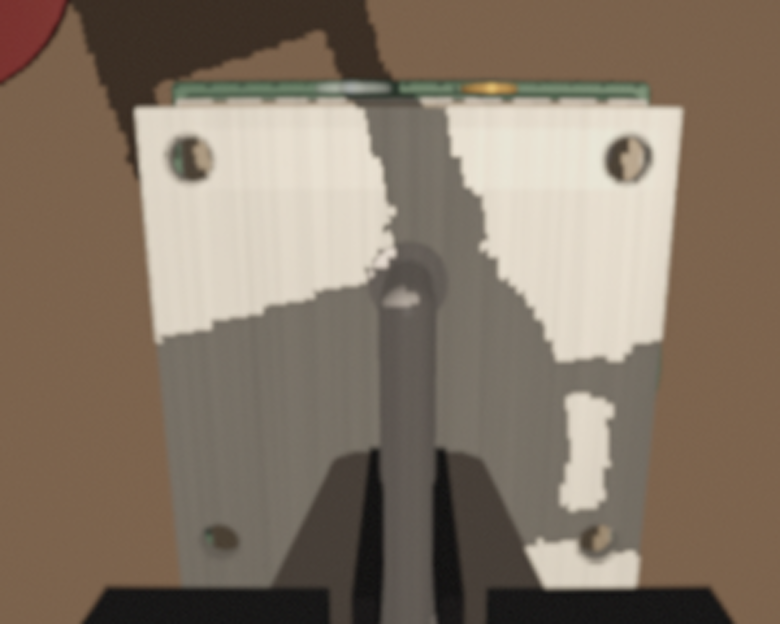

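View pics/side4.png

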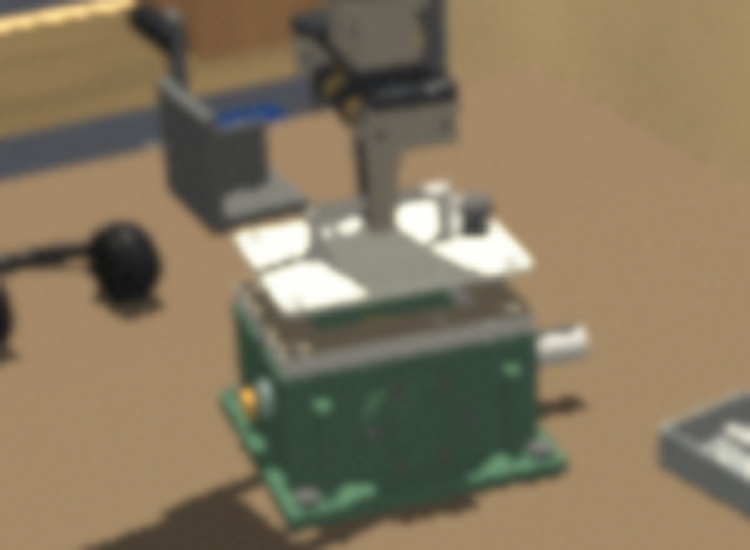

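The cover is level and clear of the gasket. Hole2 (190,158) and hole3 (628,158) show gasket through them, but parallax hides the threads. I'll lower to the final height and check there.

move_arm --angular '[[0,0,0],[0,0,0],[0,0,0],[0,0,0],[0,0,0],[0,0,0],[0,0,0],[0,0,0]]' --xyz '[[0.002,0,0],[0.005,0,0],[0.008,0,0],[0.011,0,0],[0.013,0,0],[0.014,0,0],[0.014,0,0],[0.014,0,0]]' --fingers '[0,0,0,0,0,0,0,0]'

```text
time_s: 9.62
position: [0.5612, 0.2011, 0.1614]
orientation: [[0.001, 0.144, 0.99], [-0.001, 0.99, -0.144], [-1.0, -0.001, 0.001]]
force: [0.3, 0.5, -5.8]
gripper_width: 0.0103
```

```bash
cat > m5.py <<'E'
from h import *; import pickle
fs=[]
for i in range(6): f=grab('wrist'); fs.append(f['pixels'].astype(float)); S=manip.sense(); print(S['position'].round(4))
f['pixels']=np.mean(fs,0).astype(np.uint8); pickle.dump(f,open('w5.pkl','wb'))
t=np.array([.5604,.2026]);a=np.radians(-8.37); R=np.array([[np.cos(a),-np.sin(a)],[np.sin(a),np.cos(a)]])
def circ(q,r,z): 
    th=np.linspace(0,2*np.pi,40); Q=q+np.c_[np.cos(th),np.sin(th)]*r; return np.c_[Q@R.T+t,np.full(40,z)]
tiles=[];s=10
for i in (2,3,5,4):
    zt=S['position'][2]-.019
    c=proj(f,circ(PAT[i],.0055,zt)).mean(0); x,y=(c-[19,14]).astype(int)
    im=cv2.resize(f['pixels'][y:y+28,x:x+38,::-1],None,fx=s,fy=s,interpolation=cv2.INTER_CUBIC)
    for r,z,col in((.0045,.12,(0,0,255)),(.0055,zt,(255,0,0)),(.0055,zt-.006,(255,255,0))):
        p=(proj(f,circ(PAT[i],r,z))-[x,y]+.5)*s; cv2.polylines(im,[p.astype(np.int32)],True,col,1)
    cv2.imwrite('pics/_%d.png'%i,im); tiles.append(im)
cv2.imwrite('pics/w5.png',np.vstack([np.hstack(tiles[:2]),np.hstack(tiles[2:])]))
E
python3 m5.py
```

```text
[0.5613 0.2011 0.1616]
[0.5614 0.2012 0.1617]
[0.5614 0.2011 0.1617]
[0.5614 0.2012 0.1617]
[0.5613 0.2011 0.1617]
[0.5613 0.2011 0.1617]
```

View pics/w5.png

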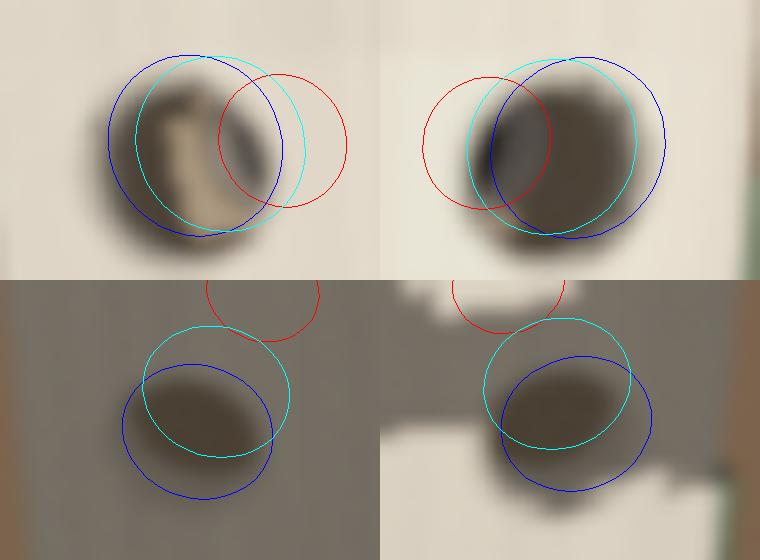

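The overlay shows the threaded-hole crescents matching the red prediction. The cover holes sit about 1.2 px left and 2.1 px low at hole2, and 2.4 px left and 2.1 px low at hole3. So the cover is about 1 mm too far +x and 1 mm too far -y, and I'll correct that.

move_arm --angular '[[0,0,0],[0,0,0],[0,0,0],[0,0,0],[0,0,0],[0,0,0],[0,0,0],[0,0,0]]' --xyz '[[0.0005,0.0005,-0.0005],[0.001,0.001,-0.001],[0.001,0.001,-0.001],[0.001,0.001,-0.001],[0.001,0.001,-0.001],[0.001,0.001,-0.001],[0.001,0.001,-0.001],[0.001,0.001,-0.001]]' --fingers '[0,0,0,0,0,0,0,0]'

```text
time_s: 10.58
position: [0.5605, 0.2023, 0.1607]
orientation: [[0.001, 0.144, 0.99], [-0.001, 0.99, -0.144], [-1.0, -0.001, 0.001]]
force: [0.3, -0.8, -7.1]
gripper_width: 0.0105
```

```bash
python3 m5.py; python3 - <<'E'
from h import *
g=grab('side'); c=proj(g,[[.56,.2,.13]])[0]; x,y=c.astype(int); save(g,'side5.png',(x-45,y-35,x+45,y+35),8)
# cover plane & height by wrist depth
import pickle; f=pickle.load(open('w5.pkl','rb')); C=cloud(f)
P=C[100:235,175:235].reshape(-1,3); P=P[abs(P[:,2]-.142)<.006]; A=np.c_[P[:,:2],np.ones(len(P))]; a=np.linalg.lstsq(A,P[:,2],rcond=None)[0]
print(len(P),'slopes deg',np.degrees(a[:2]),'top z',a@[.56,.2026,1]); s=manip.sense(); print(s['time_s'],s['force'],s['qd'])
E
```

```text
[0.5605 0.2023 0.1607]
[0.5605 0.2023 0.1607]
[0.5605 0.2023 0.1607]
[0.5605 0.2022 0.1607]
[0.5605 0.2023 0.1607]
[0.5605 0.2023 0.1607]
7899 slopes deg [0.16768127 0.23665812] top z 0.14188272184125142
10.9333 [ 0.47212339 -0.78130368 -6.73169645] [-0.06691084  0.01003948 -0.09000821 -0.01238493  0.02400541  0.01997325]
```

View pics/w5.png

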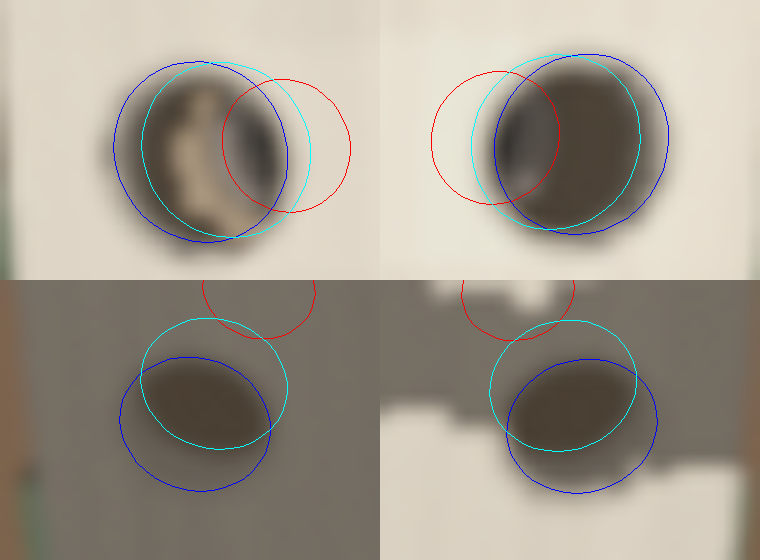

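View pics/side5.png

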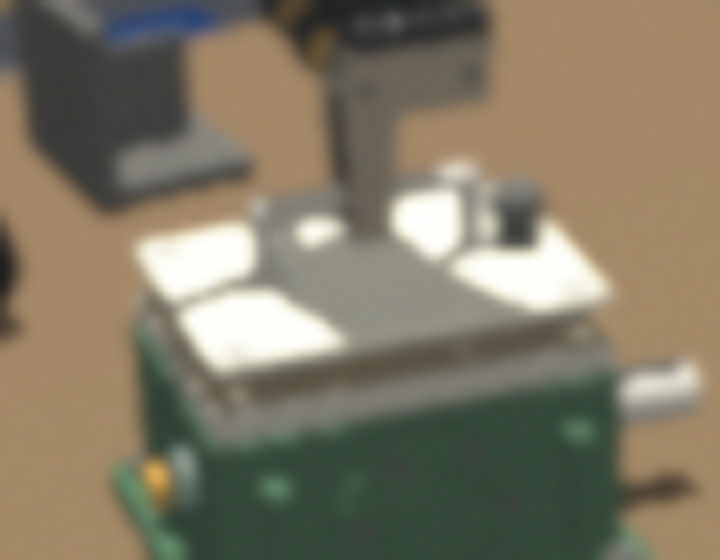

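Cover holes and threaded holes both match the predictions to within about 1 px (0.6 mm). The underside is about 16 mm above the gasket, level within 0.3°, with the breather over the shaft end. Handing in.

```bash
python3 -c "
from workcell import manip
print(manip.job_done()); s=manip.sense(); print(s['time_s'],s['position'],s['force'],s['gripper_width'])"
```

```text
the job is handed in; nothing more can be done
None
the job is handed in; nothing more can be done
```

The cover is held over the gearbox with its breather end over the input shaft, and the job was handed in at about 11 s of robot time. I gripped it by the handle bar at 50 N, lifted it off the board, and turned it about 10° on the way over. After checking it from close up at the final height, I moved it 1 mm in x and 1 mm in y.

- **Alignment:** in the last wrist view, the four visible cover holes and the two threaded holes seen through them were within about 0.6 mm of where they should be. Hole 0 was hidden behind the gripper, so its position comes from the rigid fit to the other holes.
- **Height and level:** the underside is about 16 mm above the gasket, and the plate tilts less than 0.3° by depth.
- **Hold:** the arm was still, and the force reading was about 6 to 7 N, in line with the cover's weight. The side view showed a clear gap all round between cover and gasket.
- **Disagreement:** the top and wrist cameras differed by 1.5 to 3 mm in y, on both the cover and the gearbox. I used the wrist camera, because it saw both sets of holes in one picture.
- **Not checked:** I did not measure the bystanders again afterwards. I never moved near them at low height.

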